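# Roll the shaft blank into the V-block

## Task

Roll the round aluminium shaft blank across the bench by pushing its side with the fingers, up the low ramp of the blue V-block, until it drops over the lip and lies at rest in the groove, square to it and roughly central along it. Only push it: do not grip, lift or carry it or tip it up on an end, do not drive it up over the block's high back wall, and leave the things around it where they are.

Things in the scene. Friction and masses are not known exactly. Their poses are not given: they have to be found in the camera images.
- shaft: Aluminium round bar, 36 mm diameter, 150 mm long, 0.3 to 0.56 kg, polished (friction 0.3), two red bands and a thin black line. Origin at its centre (18 mm up at the start); own y along the bar; x, z turn as it rolls (z up at the start). Rolling resistance about a twentieth of its weight: coasts little, may balance on the lip until pushed on; left on the ramp it rolls back down.
- v_block: Blue V-block fixed to the bench, groove 120 mm long along y; origin at bench level under the groove's bottom line, x from ramp to back wall (away from the robot), z up. Bottom line 3 mm high; from it the back flank rises at 45 degrees to the wall's top, 35 high at x = 32; back face x = 46, screwed lugs 17 high to x = 70. The bar goes in moving along +x.
- v_seat (a point): Centre of the bar when seated and central in the groove: 3 mm towards the ramp from the V-block's origin, 25.5 mm above the bench. Axes as the V-block's.
- v_lip (a point): Middle of the lip between ramp and groove, 12 mm high, at x = -16 mm on the V-block. The straight ramp climbs to it from bench level at x = -76; behind it the front flank falls at 30 degrees to the bottom line at x = 0. The bar's centre rises from 18 mm over the bench (ramp foot) to 30 mm (over the lip), then drops to 25.5 mm in the groove. Axes as the V-block's.
- battery: Round battery, 15x50x15 mm, loose, lying about 150 mm to one side of the bar's way (at the V-block's -y side); bystander, it rolls if touched. Origin at the centre of its underside.
- pen: White and blue ball pen, 11x145x9 mm, loose, lying about 150 mm to the other side (V-block's +y side) of the bar's way, roughly parallel to that way; bystander. Origin at the centre of its underside.
- tape_roll: Roll of white tape lying flat, diameter 73, 25 high, loose bystander at the side of the table. Origin at the centre of its underside.
- lab_timer: White lab timer, 64x68x19 mm, loose bystander at the side of the table. Origin at the centre of its underside.
- slide_packet: Small white box of slides, 52x80x24 mm, loose bystander at the side of the table. Origin at the centre of its underside.
There are look-alikes about, which are no part of the job. What is shaped like the shaft but pink or turquoise is not meant.

How it is judged:
By the outcome, as a careful person would: the job done as asked, in the order asked, and still so for the second after the job is handed in, with the robot touching nothing.
It also fails if it takes over 51 s, if anything falls off the work surface, if the arm or the gripper's body presses on something with over 40 N, if the wrist force passes 120 N, or if a joint passes its speed limit or range.

## Robot

A 6-joint arm with a two-finger parallel gripper is mounted at the origin on a cart in front of the work surface, level with it; the furniture and walls round the work are solid. World frame = base frame: x ahead of the robot, y to its left, z up, the work surface at z = 0. Lengths are in m, angles in degrees, forces in N, time in s.
With the tool pointing down it reaches from about 0.2 to 0.875 m from the base axis. Payload 3.4 kg.
Tool frame: the origin (TCP) lies on the centre line of the jaws, within the pads' length; the fingertips stand 25 mm ahead of it and the grasp point (between the pads) lies 6 mm ahead of it; z points along the fingers, y is the line along which they close (so a half turn about z gives the same grasp; the last joint's range is limited). The gripper opens to 94 mm and grips with 3 to 60 N. Pads are 16 mm wide; open, the fingers measure 119 mm over their backs; the gripper's body (75 mm by 177 mm) begins 78 mm behind the grasp point.
Start: joints at [68.526, 15.808, 86.224, -0, 77.962, -6.933], TCP at [0.144, 0.557, 0.23] pointing down, gripper open.
Joint ranges: [-165.64, 165.64], [-43.16, 119.46], [12.63, 154.43], [-67.54, 247.53], [6.08, 155.33], [-154.97, 154.97]. Speed limits (degrees/s): [147.25, 147.25, 180, 180, 180, 180].

## Interface

Orientations are given as [roll, pitch, yaw] about the fixed x, y, z axes, in that order (R = Rz(yaw) Ry(pitch) Rx(roll)).
In Python, from plant import bot gives the robot as it stands.
- The arm moves only by the tool move_arm, never from a script. Its argument "steps" is a list of rows, each a list of 7 numbers: the shift along the tool's x, y, z in m, then the turn, a rotation vector about the tool's x, y, z in degrees, then the opening, from -1 (shut) to 1 (fully open). A call has 1 to 20 rows; each row is the pose to reach, as a shift and turn from the pose commanded when the call began, along the tool's axes at that moment; what a row does not reach only later rows make up. A row lasts 1/8 s, in which the tool goes at most 62.5 mm and 10.7 degrees, less where a joint would pass 70% of its speed; a pose out of reach is approached as far as the arm can. A call with a gripper value outside its range is refused whole. The fingers move at their own pace and stop on an object; "grip_force" is the grip in N (left out, the last holds). Time passes only in rows, so rows that repeat a pose let the fingers close. It gives the time, the measured TCP pose, the force, the opening and the grip force at its end, in the units of the state.
- bot.sense(): the state, without advancing time (a new reading comes with each control period).
- bot.snapshot(name): name is "side" or "top"; returns (picture, depth): 384x512x3 uint8, blue, green, red; 384x512 float32, m along the optical axis (not along the pixel's ray), 0 where there is no reading.
- bot.camera_model(name): a dict with "fovy" (degrees; the focal length in pixels is half the picture's height over the tangent of half this angle, whatever the lens; pixels are square), "cx", "cy" (the principal point, pixels), "R" (3x3) and "t" (3): a world point X has camera coordinates R X + t. Camera axes: x right, y down, z forward; pixel columns grow to the right and rows downward; lengths in m; the calibration is good to about 2 mm. A picture is of the moment at which its call begins. camera_model takes no time and is no camera call.
- bot.job_done(): hands the job in; it is judged then, once.
Trained networks look in the newest picture that a camera, given by its name, has taken for a name from the list of things; names that differ only in an ending like _2 or _b are one class to them, and where a whole thing is asked for, a point or a joint stands for the part that bears it (a point fixed in the world has none). Each returns a list of dicts, best first, with "conf" (0 to 1); they miss things now and then, are a little off and sometimes report something else, mostly with a low value. They report only what shows in the picture. A call takes as long as a camera call. They do not tell look-alikes from the thing itself.
- bot.spot_in(name, camera): "rect" ([centre column, centre row, width, height] in pixels, round what is visible of it).
- bot.outline_of(name, camera): "region" (384x512 bool, what is visible of it) and "rect" ([centre column, centre row, width, height] in pixels, round what is visible of it).
The state is a dict: "time": time; "joint_pos": joint angles; "qd": joint speeds; "joint_efforts": joint torques, N m; "ee_pos": TCP position; "tool_rot": TCP orientation; "force": force on the tool from outside, world axes, zero at the start; "torque": the same for the moment, N m; "gripper_width": finger opening in m; "grasp_force": force on a finger pad.
Only numpy, scipy, OpenCV 4.12 (cv2) and the standard library are available. Lean on these libraries where they do the work, as an engineer would, in place of code of your own. Each camera call takes 0.05 s, during which the arm holds its last target. There are 200 camera calls.

## Working session

There is one attempt and no reset: what is moved stays moved. The work goes in short steps, Python scripts to look and compute and a tool call to move; the robot and the scene stay as the last step left them, time stands still between calls to the robot, and variables do not carry over. Pictures are saved under pics/ and viewed, at most 10 in all, crops included, and the job is handed in when it is done.

Besides the shell and the picture viewer there is one more tool, called by a JSON object that holds its "api" and its "payload". move_arm: Moves the arm, as the interface text tells. Its arguments: {"type":"object","properties":{"steps":{"type":"array","items":{"type":"array","items":{"type":"number"}}},"grip_force":{"type":"number"}},"required":["steps"]}

```bash
mkdir -p pics; cat > h.py <<'E'
import numpy as np, cv2
from plant import bot
def cam(n):
    c=bot.camera_model(n); f=192/np.tan(np.radians(c["fovy"])/2)
    return f,c["cx"],c["cy"],np.array(c["R"]),np.array(c["t"])
def pts(n,dep,mask):
    f,cx,cy,R,t=cam(n); v,u=np.nonzero(mask&(dep>0)); z=dep[v,u]
    return (np.c_[(u-cx)*z/f,(v-cy)*z/f,z]-t)@R
def proj(n,X):
    f,cx,cy,R,t=cam(n); c=np.atleast_2d(X)@R.T+t
    return np.c_[cx+f*c[:,0]/c[:,2],cy+f*c[:,1]/c[:,2]]
def seg(P):
    c=P.mean(0)[:2]; u,s,vt=np.linalg.svd(P[:,:2]-c,full_matrices=False); d=vt[0]
    rect=cv2.minAreaRect(P[:,:2].astype(np.float32))
    return c,np.degrees(np.arctan2(d[1],d[0])),rect
E
python3 - <<'E'
from h import *
np.set_printoptions(precision=4,suppress=True)
for n in ("top","side"):
    im,d=bot.snapshot(n); cv2.imwrite(f"pics/{n}0.png",im); np.save(f"{n}0.npy",d)
    for o in ("shaft","v_block","battery","pen"):
        for r in bot.outline_of(o,n):
            P=pts(n,d,r["region"])
            if len(P)>10:
                c,a,re=seg(P); print(n,o,round(r["conf"],2),np.round(r["rect"]),c,P[:,2].min(),P[:,2].max(),round(a,1),np.round(re[0],4),np.round(re[1],4),round(re[2],1))
print(bot.sense())
E
```

```text
top shaft 0.9 [329. 216.  19.  55.] [ 0.4983 -0.2032] -0.001684435841471375 0.044610377301162255 -171.7 [ 0.4993 -0.2053] [0.1535 0.041 ] 5.9
top shaft 0.83 [243. 219.  56.  14.] [0.4887 0.0274] -0.007486200633740825 0.04556732638196892 98.6 [0.4899 0.0269] [0.0384 0.1517] 8.7
top shaft 0.65 [138. 237.  35.  46.] [0.4455 0.3182] 0.005507262380143926 0.0436206414686376 143.1 [0.448  0.3185] [0.0339 0.1461] 53.0
top v_block 0.68 [230. 172.  46.  58.] [0.6214 0.0652] -0.00365963756581251 0.04386553599490977 -164.7 [0.6276 0.0672] [0.1489 0.1197] 13.2
top battery 0.41 [230. 171.  48.  60.] [0.6217 0.0651] -0.005855582788482862 0.04386553599490977 -173.3 [0.6272 0.0653] [0.1469 0.1207] 12.2
side shaft 0.9 [290. 300.  59.  52.] [0.4465 0.3319] -0.0002662561314399336 0.039787070877014434 142.9 [0.444  0.3168] [0.0519 0.1498] 52.4
side shaft 0.85 [285. 214.  11.  39.] [0.4866 0.0492] 0.0013554051723843306 0.0407232652461271 98.3 [0.4886 0.0307] [0.0358 0.1522] 8.6
side shaft 0.67 [288. 166.  36.  11.] [ 0.4939 -0.1922] -0.00011533596430688257 0.04021201073947637 -170.7 [ 0.4966 -0.1952] [0.1
[... 231 characters left out ...]
95814964 0.01858476855498664 89.4 [ 0.6206 -0.087 ] [0.0459 0.0118] 89.6
side pen 0.67 [277. 254.  50.   9.] [0.4965 0.192 ] -0.00214847672280894 0.012365621181217487 -174.8 [0.4945 0.1871] [0.1281 0.0216] 5.7
{'time': 0.5, 'joint_pos': array([68.5279, 15.8078, 86.2288,  0.0008, 77.9637, -6.9343]), 'qd': array([-0.1402, -0.0892, -0.0449,  0.0276,  0.0059,  0.1006]), 'joint_efforts': array([ -0.0018, -40.4081, -23.7293,   0.0701,   0.0258,  -0.    ]), 'ee_pos': array([0.1443, 0.5566, 0.2305]), 'tool_rot': array([-179.9997,   -0.0008,  165.4621]), 'force': array([-0.382 ,  0.0357, -0.0883]), 'torque': array([ 0.0078, -0.0247, -0.0015]), 'grasp_force': 0.0, 'gripper_width': 0.09424677736049084}
```

```bash
python3 - <<'E'
import cv2,numpy as np
a=cv2.imread("pics/top0.png"); 
c=a[130:290,90:370]; c=cv2.resize(c,(784,448),interpolation=cv2.INTER_CUBIC); cv2.imwrite("pics/topc.png",c)
E
```

```text
(no output)
```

View pics/topc.png

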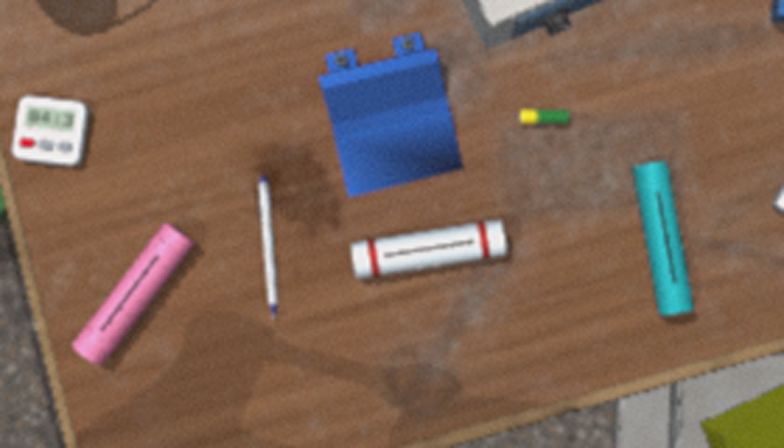

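View pics/side0.png

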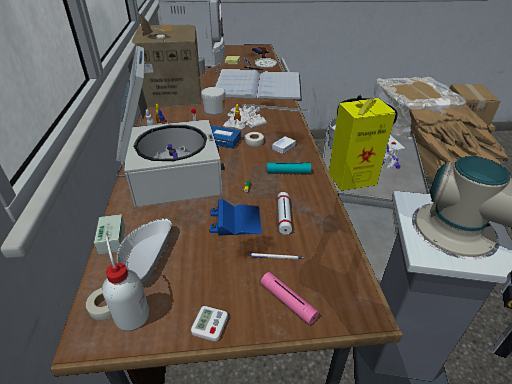

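Bar-shaped candidates in the top image are pink (138,237), white with two red bands and a black line (243,219), and turquoise (329,216). The enlarged crop confirms that the white banded one is the shaft. The V-block is at (230,172), with the ramp facing the robot. The pen is to the left and the battery to the right.

{"api": "move_arm", "payload": {"steps": [[-0.4155,-0.447,0,0,0,-23,1],[-0.4155,-0.447,0,0,0,-23,1],[-0.4155,-0.447,0,0,0,-23,1],[-0.4155,-0.447,0,0,0,-23,1],[-0.4155,-0.447,0,0,0,-23,1],[-0.4155,-0.447,0,0,0,-23,1],[-0.4155,-0.447,0,0,0,-23,1],[-0.4155,-0.447,0,0,0,-23,1],[-0.4155,-0.447,0,0,0,-23,1],[-0.4155,-0.447,0,0,0,-23,1],[-0.4155,-0.447,0,0,0,-23,1],[-0.4155,-0.447,0,0,0,-23,1],[-0.4155,-0.447,0,0,0,-23,1],[-0.4155,-0.447,0,0,0,-23,1]]}}

```text
time: 2.25
ee_pos: [0.4338, 0.0208, 0.2306]
tool_rot: [180.0, 0.0, -171.4]
force: [1.3, 0.4, 0.0]
gripper_width: 0.0939
grasp_force: 0.0
```

```bash
cat >> h.py <<'E'
def prof(x): return np.interp(x,[-76.5,-76,-16,0,32,46,46.5],np.array([0,0,12,3,35,35,17]))
def fitblock(P):
    from scipy.optimize import least_squares
    def res(p):
        c,s=np.cos(p[2]),np.sin(p[2]); dx=P[:,0]-p[0]; dy=P[:,1]-p[1]
        x=(c*dx+s*dy)*1e3; 
        w=(x>-74)&(x<44)
        return np.where(w,P[:,2]*1e3-p[3]-prof(x),0)
    th=least_squares(res,[.630,.067,np.radians(13),0],loss="soft_l1",f_scale=2,diff_step=1e-3,x_scale=[.01,.01,.1,1]).x
    c,s=np.cos(th[2]),np.sin(th[2]); d=P[:,:2]-th[:2]; x=c*d[:,0]+s*d[:,1]; y=-s*d[:,0]+c*d[:,1]
    m=(abs(x)<.04); mid=(np.percentile(y[m],1)+np.percentile(y[m],99))/2
    o=th[:2]+mid*np.array([-s,c]); return o,np.degrees(th[2]),th[3],np.percentile(y[m],[1,99]),np.percentile(x,[.5,99.5])
E
python3 - <<'E'
from h import *
for n in ("top","side"):
    im=cv2.imread(f"pics/{n}0.png"); d=np.load(f"{n}0.npy"); h=cv2.cvtColor(im,cv2.COLOR_BGR2HSV)
    m=(h[...,0]>95)&(h[...,0]<125)&(h[...,1]>110)
    u,v=proj(n,[.628,.066,.02])[0]; w=np.zeros_like(m); w[int(v)-35:int(v)+35,int(u)-35:int(u)+35]=1
    P=pts(n,d,m&w); print(n,len(P),fitblock(P),cv2.minAreaRect(P[:,:2].astype(np.float32)))
s=bot.sense(); print(s["ee_pos"],s["tool_rot"],s["time"])
E
```

```text
top 1929 (array([0.63040221, 0.06698234]), np.float64(12.813643038619528), np.float64(0.967548454973145), array([-0.05948823,  0.05651472]), array([-0.07460427,  0.06656998])) ((0.6275027394294739, 0.06634560972452164), (0.1447802484035492, 0.11873256415128708), 13.25417423248291)
side 1370 (array([0.6298742 , 0.07171214]), np.float64(12.19371986578914), np.float64(1.059323981166015), array([-0.05359131,  0.06426822]), array([-0.07472903,  0.06780059])) ((0.6271081566810608, 0.06962845474481583), (0.1445949375629425, 0.12335973978042603), 14.000288963317871)
[0.43380495 0.02075774 0.2305947 ] [ 1.79987227e+02  1.22323357e-02 -1.71420231e+02] 2.25
```

{"api": "move_arm", "payload": {"steps": [[0,0,0.06,0,0,0,1],[0,0,0.12,0,0,0,1],[0,0,0.16,0,0,0,1],[0,0,0.18,0,0,0,1],[0,0,0.193,0,0,0,1],[0,0,0.193,0,0,0,1],[0,0,0.193,0,0,0,1]]}}

```text
time: 3.12
ee_pos: [0.4352, 0.0197, 0.0383]
tool_rot: [-180.0, 0.1, -171.5]
force: [-0.3, -0.6, 0.4]
gripper_width: 0.0941
grasp_force: 0.0
```

{"api": "move_arm", "payload": {"steps": [[-0.012,0,0,0,0,0,1],[-0.022,0,0,0,0,0,1],[-0.027,0,0,0,0,0,1],[-0.03,0,0,0,0,0,1],[-0.034,0,0,0,0,-1,1],[-0.038,0,0,0,0,-2.5,1],[-0.042,0.0005,0,0,0,-4,1],[-0.046,0.001,0,0,0,-5.5,1],[-0.05,0.0015,0,0,0,-7,1],[-0.054,0.002,0,0,0,-7.5,1],[-0.058,0.0025,0,0,0,-7.5,1],[-0.062,0.003,0,0,0,-7.5,1],[-0.062,0.003,0,0,0,-7.5,1],[-0.062,0.003,0,0,0,-7.5,1]]}}

```text
time: 4.88
ee_pos: [0.4952, 0.0317, 0.0374]
tool_rot: [180.0, -0.0, -164.0]
force: [0.3, 0.7, 0.3]
gripper_width: 0.0938
grasp_force: 0.0
```

```bash
cat > look.py <<'E'
from h import *
import sys
np.set_printoptions(precision=4,suppress=True)
B=np.array([.6302,.0675]); hd=np.radians(13); ex=np.array([np.cos(hd),np.sin(hd)]); ey=np.array([-ex[1],ex[0]])
for n in ("top","side"):
    im,d=bot.snapshot(n); cv2.imwrite(f"pics/{n}{sys.argv[1]}.png",im)
    for r in bot.outline_of("shaft",n):
        P=pts(n,d,r["region"])
        if len(P)<10: continue
        c,a,re=seg(P); q=np.array(re[0])-B
        if abs(q[1])<.15: print(n,round(r["conf"],2),np.array(re[0]),"blk xy",q@ex,q@ey,"dyaw",(a-103+90)%180-90,np.array(re[1]),"ztop",np.percentile(P[:,2],95))
s=bot.sense(); q=s["ee_pos"][:2]-B
print("tcp",s["ee_pos"],q@ex,q@ey,s["tool_rot"],s["force"],s["time"])
E
python3 look.py 1
```

```text
tcp [0.4951 0.0317 0.0375] -0.13965413071080768 -0.004528677753828539 [ 179.9983    0.004  -164.0424] [ 0.0709 -0.5084 -0.5337] 5.075
```

```bash
python3 - <<'E'
import cv2,numpy as np
a=cv2.imread("pics/side1.png")[170:280,190:330]; b=cv2.imread("pics/top1.png")[140:250,190:330]
cv2.imwrite("pics/c1.png",np.hstack([cv2.resize(x,(390,306),interpolation=cv2.INTER_CUBIC) for x in (a,b)]))
E
```

```text
(no output)
```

View pics/c1.png

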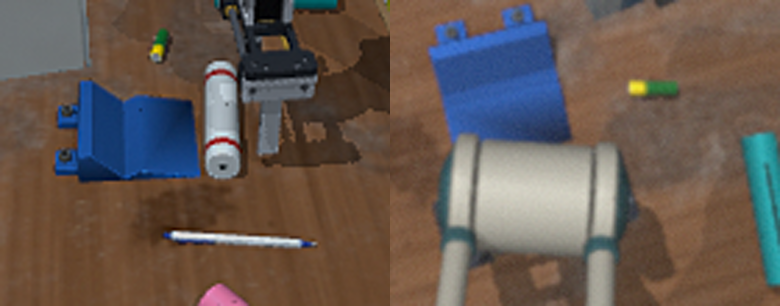

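The side view shows the bar near the ramp foot (crop 222,120), squarish and clear of the fingers. The top view is blocked by the arm. I'll measure the bar from depth.

```bash
cat > bar.py <<'E'
from h import *
import sys
from scipy.optimize import least_squares
np.set_printoptions(precision=4,suppress=True)
B=np.array([.6302,.0675]); hd=np.radians(13); ex=np.array([np.cos(hd),np.sin(hd)]); ey=np.array([-ex[1],ex[0]])
s=bot.sense(); q=s["ee_pos"][:2]-B; tx=q@ex
n=sys.argv[2] if len(sys.argv)>2 else "side"
im,d=bot.snapshot(n); cv2.imwrite(f"pics/{n}{sys.argv[1]}.png",im)
h=cv2.cvtColor(im,cv2.COLOR_BGR2HSV)
m=(d>0); P=pts(n,d,m); H=h[m]; P[:,2]-=.001
x=(P[:,:2]-B)@ex; y=(P[:,:2]-B)@ey; z=P[:,2]
white=(H[:,1]<60)&(H[:,2]>90)
lo=float(sys.argv[3]) if len(sys.argv)>3 else tx+.014
k=(x>lo)&(x<.03)&(abs(y)<.11)&(z>.012)&(z<.055)&white
x,y,z=x[k],y[k],z[k]
def res(p): return 1e3*(np.hypot((x-p[0]-p[1]*y)*np.cos(np.arctan(p[1])),z-p[2])-.018)
f=least_squares(res,[np.median(x),0,.02],loss="soft_l1",f_scale=2,x_scale=[.01,.1,.01])
b=f.x
e=np.percentile(y,[1,99])
print("N",len(x),"bar x",b[0],"z",b[2],"dyaw",-np.degrees(np.arctan(b[1])),"y ends",e,"mid",e.mean(),"med res mm",np.median(abs(f.fun)))
print("tcp blk",tx,q@ey,s["ee_pos"][2],"yaw-13",(s["tool_rot"][2]-13)%360-180,s["force"],s["time"])
E
python3 bar.py 2
```

```text
N 390 bar x -0.10231051779838658 z 0.017829681162938676 dyaw -4.2995108714047685 y ends [-0.0799  0.0689] mid -0.0055109353166970035 med res mm 0.803433630444033
tcp blk -0.13965413071080768 -0.004528677753828539 0.03748696720848201 yaw-13 2.957602906809001 [ 0.0709 -0.5084 -0.5337] 5.075
```

{"api": "move_arm", "payload": {"steps": [[0,-0.015,0,0,0,0,1],[0,-0.015,0,0,0,0,1],[-0.003,-0.015,0,0,0,0,1],[-0.006,-0.015,0,0,0,0,1],[-0.009,-0.0155,0,0,0,0,1],[-0.012,-0.0155,0,0,0,0,1],[-0.015,-0.016,0,0,0,0,1],[-0.018,-0.016,0,0,0,0,1],[-0.021,-0.016,0,0,0,0,1],[-0.024,-0.0165,0,0,0,0,1],[-0.027,-0.0165,0,0,0,0,1],[-0.03,-0.0165,0,0,0,0,1],[-0.033,-0.017,0,0,0,0,1],[-0.036,-0.017,0,0,0,0,1],[-0.036,-0.017,0,0,0,0,1]]}}

```text
time: 7.0
ee_pos: [0.535, 0.0253, 0.0374]
tool_rot: [180.0, 0.0, -164.0]
force: [-1.1, -0.6, -0.0]
gripper_width: 0.0939
grasp_force: 0.2
```

```bash
python3 bar.py 3
```

```text
N 350 bar x -0.07631325805839384 z 0.01817878870622542 dyaw 2.3578670663454258 y ends [-0.08    0.0676] mid -0.006224141899945412 med res mm 0.8399805441529924
tcp blk -0.10221096936862226 -0.019672887249703962 0.037435895217168 yaw-13 2.9611916490704857 [-1.0956 -0.5732 -0.0395] 7.0
```

{"api": "move_arm", "payload": {"steps": [[-0.003,0.001,0,0,0,-0.5,1],[-0.006,0.002,-0.0005,0,0,-1,1],[-0.009,0.003,-0.001,0,0,-1.5,1],[-0.012,0.004,-0.001,0,0,-2,1],[-0.015,0.005,-0.0015,0,0,-2.5,1],[-0.018,0.006,-0.0015,0,0,-3,1],[-0.021,0.007,-0.002,0,0,-3.5,1],[-0.024,0.008,-0.0025,0,0,-3.5,1],[-0.027,0.009,-0.003,0,0,-3.5,1],[-0.03,0.01,-0.003,0,0,-3.5,1],[-0.033,0.011,-0.0035,0,0,-3.5,1],[-0.036,0.012,-0.004,0,0,-3.5,1],[-0.039,0.013,-0.004,0,0,-3,1],[-0.042,0.014,-0.0045,0,0,-2,1],[-0.042,0.014,-0.0045,0,0,-2,1]]}}

```text
time: 8.93
ee_pos: [0.5718, 0.0507, 0.042]
tool_rot: [180.0, 0.1, -162.1]
force: [-3.1, -0.4, 0.9]
gripper_width: 0.0941
grasp_force: 1.0
```

```bash
python3 bar.py 4
```

```text
N 325 bar x -0.036194960015815916 z 0.026656830969016315 dyaw 7.0340691410221865 y ends [-0.0774  0.0716] mid -0.0028928213000530487 med res mm 1.112472250312458
tcp blk -0.0606701726792222 -0.003280600485683866 0.04203593376759094 yaw-13 4.919585777203935 [-3.0758 -0.4436  0.8512] 8.925
```

{"api": "move_arm", "payload": {"steps": [[-0.002,0,0,0,0,0.7,1],[-0.004,0,0,0,0,1.4,1],[-0.006,-0.0005,-0.0005,0,0,2.1,1],[-0.008,-0.0005,-0.0005,0,0,2.8,1],[-0.01,-0.001,-0.001,0,0,3.5,1],[-0.012,-0.001,-0.001,0,0,4.2,1],[-0.014,-0.001,-0.0015,0,0,4.9,1],[-0.016,-0.0015,-0.0015,0,0,4.9,1],[-0.018,-0.0015,-0.002,0,0,4.9,1],[-0.02,-0.0015,-0.002,0,0,4.9,1],[-0.021,-0.002,-0.002,0,0,4.9,1],[-0.022,-0.002,-0.002,0,0,4.9,1],[-0.023,-0.002,-0.002,0,0,4.9,1],[-0.024,-0.002,-0.002,0,0,4.9,1],[-0.024,-0.002,-0.002,0,0,4.9,1],[-0.024,-0.002,-0.002,0,0,4.9,1]]}}

```text
time: 10.98
ee_pos: [0.5945, 0.0558, 0.044]
tool_rot: [180.0, 0.0, -166.9]
force: [-0.3, -0.1, 1.7]
gripper_width: 0.0939
grasp_force: 0.0
```

```bash
python3 bar.py 5
```

```text
N 368 bar x -0.0025622591769518662 z 0.02548565803218077 dyaw 0.20042270557615205 y ends [-0.076   0.0718] mid -0.002092271709592579 med res mm 0.8898704977705479
tcp blk -0.037452544519653415 -0.003382717635917369 0.04395025344219837 yaw-13 0.06167821178240729 [-0.2782 -0.1407  1.7219] 10.975
```

Measurements put the bar seated and square, about 2 mm off centre. I'll retreat and check.

{"api": "move_arm", "payload": {"steps": [[0.005,0,0,0,0,0,1],[0.015,0,-0.005,0,0,0,1],[0.04,0,-0.02,0,0,0,1],[0.08,0,-0.06,0,0,0,1],[0.12,0,-0.1,0,0,0,1],[0.17,0,-0.15,0,0,0,1],[0.22,0,-0.19,0,0,0,1],[0.26,0,-0.2,0,0,0,1],[0.26,0,-0.2,0,0,0,1],[0.26,0,-0.2,0,0,0,1],[0.26,0,-0.2,0,0,0,1]]}}

```text
time: 12.4
ee_pos: [0.3417, -0.0029, 0.2434]
tool_rot: [180.0, -0.0, -166.9]
force: [-0.5, -0.2, -0.8]
gripper_width: 0.0936
grasp_force: 0.0
```

```bash
python3 bar.py 6 side -0.05; python3 bar.py 6 top -0.05; python3 - <<'E'
import cv2,numpy as np
a=cv2.imread("pics/side6.png")[150:290,190:350]; b=cv2.imread("pics/top6.png")[120:260,180:340]
cv2.imwrite("pics/c6.png",np.hstack([cv2.resize(x,(400,350),interpolation=cv2.INTER_CUBIC) for x in (a,b)]))
E
```

```text
N 423 bar x -0.002387200969709441 z 0.025488527177222182 dyaw 0.18526397649973783 y ends [-0.0758  0.0718] mid -0.002019039936007508 med res mm 0.8627413686996509
tcp blk -0.2969039507681375 -0.0036835122670102393 0.24341594619797965 yaw-13 0.07947716932517324 [-0.4681 -0.2185 -0.8046] 12.4
N 620 bar x -0.003012241614844656 z 0.025064791562669695 dyaw 0.02091460484095617 y ends [-0.0799  0.0673] mid -0.006313940266148503 med res mm 1.2133097391232688
tcp blk -0.2968956304778871 -0.0036661726613495442 0.24330105749555409 yaw-13 0.08669032777333996 [ 0.0608 -0.4214 -0.439 ] 12.45
```

View pics/c6.png

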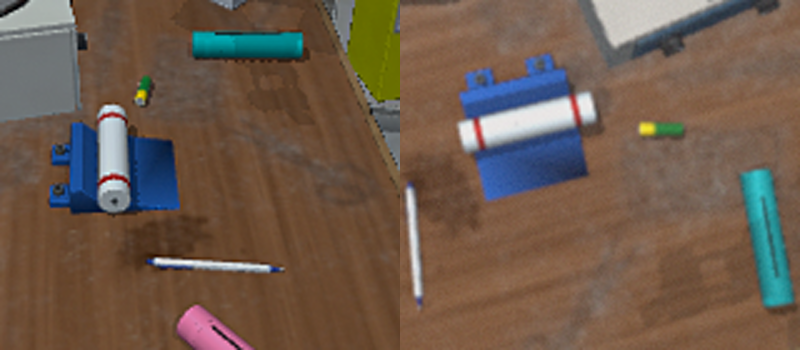

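The bar lies seated in the groove: side crop (113,155), top crop (528,122). It is square, and the pen and battery look untouched. Comparing each camera's bar and block readings, the bar is about 6 mm off the groove's middle towards -y. That still overhangs both ends, so it counts as roughly central.

```bash
python3 -c "
from plant import bot
print(bot.job_done())"
```

```text
the job is handed in; nothing more can be done
None
```

The shaft was rolled up the ramp by finger pushes and lies at rest in the V-block groove, square to within about 0.2° and about 6 mm off centre; I touched nothing else and handed the job in at about 12.5 s.

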